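# Restock the spare-filter box and latch its hatch

## Task

Restock the grey spare-filter box first-in-first-out: pull the cassette that is already in it forward against the box's front wall (the end away from the hatch's hinge) and let go, then stand the new cassette from the white tray upright on the floor of the box behind it. Then shut the hatch fully and turn its wing knob clockwise a quarter turn, until the hidden tongue is behind the frame edge, and leave everything else where it stands.

Things in the scene. Friction and masses are not known exactly. Their poses are not given: they have to be found in the camera images.
- bay: the spare-filter box, fixed to the bench, painted grey, outside 166 (its x) x 126 (y) x 95 mm tall, open at the top under the hatch; two 20 mm feet at its sides. Walls 8 mm thick, inside 150 x 110 mm, floor 6 mm thick. Origin: centre of its underside; its -x end is the front wall (slot under a top bar, 8 mm high, the frame edge that the tongue goes behind), its +x end carries the hinge. May stand left or right of the robot, yawed up to 0.3 rad
- lane (a point): centre of the box's inner floor, 6 mm above the bench, axes as the box's; a cassette (50 mm long) against the front wall has its origin at x = -50 mm here, against the rear wall +50 mm
- cassette_old: the cassette already in the box, lengthwise along the box's x within 0.04 rad, standing somewhere in the rear half: grey plastic filter cassette: a block 50 (its x) x 80 (its y) x 36 mm tall with white paper pleats, on top of it an upright grip rib 40 (x) x 12 (y) x 26 mm, centred, so 62 mm tall in all; about 0.22 kg, the mass varies by up to 30 percent; the same after a half turn. Origin: centre of its underside, z up.
- cassette_new: the new cassette on the tray, in any of four places and yawed up to 0.5 rad to the tray: grey plastic filter cassette: a block 50 (its x) x 80 (its y) x 36 mm tall with white paper pleats, on top of it an upright grip rib 40 (x) x 12 (y) x 26 mm, centred, so 62 mm tall in all; about 0.22 kg, the mass varies by up to 30 percent; the same after a half turn. Origin: centre of its underside, z up.
- hatch (a joint): the hatch, a grey plate 164 x 126 x 6 mm hinged along y at the box's rear top edge (0.35 kg); 0 = shut flat on the box, grows as it opens up and back (pi/2 = upright, starts open beyond upright, stop at 2.0). The stiff hinge (about 0.5 N m) holds it wherever it is left; push its outer face, the one with the knob, to close it. It cannot lie flat if anything stands up too far in the box
- hatch_hinge (a point): point on the hinge axis, middle of the hatch's width, at the hatch's underside, 95 mm above the bench; turns with the hatch: the hatch reaches from here along this point's -x, its outer face looks along +z and lies 6 mm from the axis
- hatch_edge (a point): middle of the hatch's free edge on its outer face, 166 mm from the hinge
- wing (a joint): the wing knob's angle: 0 = wing and tongue across the hatch (free), grows clockwise seen from outside, 1.57 = a quarter turn, wing along the hatch and tongue behind the frame edge; stop at 1.65; starts within 0 to 0.45; stays where it is left (about 0.06 N m). Turn it only with the hatch shut: the tongue really catches the frame
- wing_grip (a point): point on the knob's axis, 123 mm from the hinge along the hatch and 32 mm above the hatch's underside. Black knob: round 26 mm boss to 18 mm and on it an upright wing 50 mm long (this point's y) and 10 mm thick (this point's x), from 14 to 46 mm above the hatch's underside. The steel tongue under the hatch is parallel to the wing, points to this point's -y and reaches 41 mm from the axis, 12.5 to 18.5 mm below the hatch's underside
- tray: white board lying on the bench, fixed, 220 x 210 x 6 mm; origin at the centre of its underside. The new cassette and three other things stand on it in a two by two pattern about 100 mm apart. On the other side of the bench from the box
- jar: amber glass jar, 54 mm across, 70 mm tall, on the tray; origin at the centre of its underside. Leave alone
- carton: cardboard box 50 x 44 x 50 mm on the tray; origin at the centre of its underside. Leave alone
- spool: copper wire spool 56 mm across, 45 mm tall, on the tray; origin at the centre of its underside. Leave alone
- bottle: clear bottle 48 mm across, 150 mm tall, standing between box and tray; origin at the centre of its underside. Leave alone
- tin: aluminium tin 52 mm across, 40 mm tall, in front of the box; origin at the centre of its underside. Leave alone
- screwdriver: screwdriver 170 mm long lying beyond the middle of the bench, about across it; origin under its middle. Leave alone
Things that resemble listed ones, but are neither listed nor needed, are in the scene too. What is shaped like the cassette_new but turquoise or yellow is not meant.

How it is judged:
On the way, in this order (a step that is already met when the one before it is completed fails the run):
1. the old cassette stands at the front wall of the box, let go (x of cassette_old in the frame of lane between -0.056 and -0.042 m and z of cassette_old in the frame of lane between -0.004 and 0.006 m and y of cassette_old in the frame of lane between -0.025 and 0.025 m and angle between cassette_old's own z axis and vertical below 0.1 rad and linear speed of cassette_old below 0.02 m/s and contact force between cassette_old and the fingers below 0.3 N), for 0.2 s.
2. the new cassette stands behind it in the box, let go, the old one still at the front (all of step 1 and x of cassette_new in the frame of lane between -0.006 and 0.056 m and z of cassette_new in the frame of lane between -0.004 and 0.006 m and y of cassette_new in the frame of lane between -0.025 and 0.025 m and angle between cassette_new's own z axis and vertical below 0.1 rad and linear speed of cassette_new below 0.02 m/s and contact force between cassette_new and the fingers below 0.3 N), for 0.2 s.
3. the hatch is shut (value of joint hatch below 0.05 rad), for 0.2 s.
4. the wing knob is turned so that the tongue is behind the frame edge, hatch shut (value of joint hatch below 0.05 rad and value of joint wing above 1.35 rad), for 0.2 s.
At the end, for the whole second after the job is handed in: The old cassette stands upright on the box floor within 8 mm of the front wall, the new one upright on the floor behind it, both at rest; the hatch is shut (under 0.05 rad) and the wing knob is turned to at least 1.35 rad (all of step 2 and all of step 4); the robot touches nothing.
It fails at once if a bystander is moved by more than 25 mm (distance of any of jar, carton, spool, bottle, tin, screwdriver from where it was at the start of the episode above 0.025 m).
It fails at once if a standing bystander is tipped over (angle between any of jar, carton, spool, bottle, tin's own z axis and vertical above 0.5 rad).
It also fails if it takes over 70 s, if anything falls off the work surface, if the arm or the gripper's body presses on something with over 40 N, if the wrist force passes 120 N, or if a joint passes its speed limit or range.

## Robot

A 7-joint arm with a two-finger parallel gripper is mounted at the origin on the work surface. World frame = base frame: x ahead of the robot, y to its left, z up, the work surface at z = 0. Lengths are in m, angles in rad, forces in N, time in s.
With the tool pointing down it reaches from about 0.4 to 0.85 m from the base axis. Payload 6.9 kg.
Tool frame: the origin (TCP) lies on the centre line of the jaws, within the pads' length; the fingertips stand 19 mm ahead of it and the grasp point (between the pads) is the TCP (ctrl.nose_length is the distance from the TCP to the fingertips, in m); z points along the fingers, y is the line along which they close (so a half turn about z gives the same grasp; the last joint's range is limited). The gripper opens to 85 mm and grips with 20 to 120 N. Pads are 22 mm wide; open, the fingers measure 114 mm over their backs; the gripper's body (76 mm by 85 mm) begins 54 mm behind the grasp point. The pads swing forward as they close: fully open they stand 13 mm farther back than shut.
Start: joints at [0.105, 0.507, -0.238, 1.5, 0.126, 1.149, -0.155], TCP at [0.625, -0, 0.25] pointing down, gripper open.
Joint ranges: [-3.08, 3.08], [-0.24, 2.05], [-1.43, 1.35], [0, 2.5], [-1.52, 4.66], [0.17, 1.96], [-2.89, 2.89]. Speed limits (rad/s): [2.39, 2.39, 3.14, 3.14, 3.14, 3.14, 3.14].

## Interface

Orientations are given as a 3x3 rotation matrix whose columns are the frame's x, y, z axes.
In Python, from workcell import ctrl gives the robot as it stands. Calls block until the motion is done:
- ctrl.reach(position, orientation): joint-space move of the TCP to a pose.
- ctrl.move_l(position, rot=None, max_speed=0.15, guard=None): straight line of the TCP; rot=None keeps the orientation; max_speed is the mean speed in m/s. With guard (N) it stops when the force on the tool has changed by that much, and returns True; else False.
- ctrl.set_joints(angles): joint-space move.
- ctrl.grip(opening, newtons=None): finger opening in m; newtons is the grip in N (None keeps the last); returns when the fingers have stopped.
- ctrl.dwell(seconds).
- ctrl.solve_ik(position, orientation): joint angles nearest the present ones, or None.
- ctrl.capture(name): name is "scene" or "side" or "wrist"; returns the picture (480x640x3 uint8, blue, green, red); there is no depth.
- ctrl.camera_model(name): a dict with "K" (3x3 intrinsics, pixels), "pose" (4x4, takes a point from camera to world coordinates). Camera axes: x right, y down, z forward; pixel columns grow to the right and rows downward; lengths in m; the calibration is good to about 2 mm. The wrist camera is an equidistant fisheye: a pixel r from the principal point sees the ray r / f radians off the axis. A picture is of the moment at which its call begins: read the wrist's pose just before it. camera_model takes no time and is no camera call; for the wrist camera it gives the pose at the moment of the call.
A pose or a line that the arm cannot do raises ctrl.Unreachable and nothing moves.
- ctrl.job_done(): hands the job in; it is judged then, once.
Trained networks look in the newest picture that a camera, given by its name, has taken for a name from the list of things; names that differ only in an ending like _2 or _b are one class to them, and where a whole thing is asked for, a point or a joint stands for the part that bears it (a point fixed in the world has none). Each returns a list of dicts, best first, with "confidence" (0 to 1); they miss things now and then, are a little off and sometimes report something else, mostly with a low value. They report only what shows in the picture. A call takes as long as a camera call. They do not tell look-alikes from the thing itself.
- ctrl.look_for(query, camera): "rect" ([left, top, width, height] in pixels, round what is visible of it).
Readings, each from a call of its own:
- ctrl.get_clock(): time.
- ctrl.get_joint_positions(): joint angles.
- ctrl.get_joint_vel(): joint speeds.
- ctrl.get_joint_efforts(): joint torques, N m.
- ctrl.get_eef_pos(): TCP position.
- ctrl.get_tcp_rot(): TCP orientation.
- ctrl.get_ft_force(): force on the tool from outside, world axes, zero at the start.
- ctrl.get_ft_torque(): the same for the moment, N m.
- ctrl.get_opening(): finger opening in m.
- ctrl.get_finger_force(): force on a finger pad.
Only numpy, scipy, OpenCV 4.12 (cv2) and the standard library are available. Lean on these libraries where they do the work, as an engineer would, in place of code of your own. Each camera call takes 0.05 s, during which the arm holds its last target. There are 200 camera calls.

## Working session

There is one attempt and no reset: what is moved stays moved. The work goes in short steps, each a Python script; the robot and the scene stay as the last script left them, time stands still between calls to the robot, and variables do not carry over. Pictures are saved under pics/ and viewed, at most 11 in all, crops included, and the job is handed in when it is done.

```bash
ls; mkdir -p pics; python3 - <<'E'
from workcell import ctrl
import cv2,numpy as np
a=ctrl.capture("scene");b=ctrl.capture("side")
cv2.imwrite("pics/scene.png",a);cv2.imwrite("pics/side.png",b)
w=ctrl.camera_model("wrist");c=ctrl.capture("wrist");cv2.imwrite("pics/wrist.png",c)
np.set_printoptions(precision=3,suppress=True)
for n in("scene","side","wrist"):
    m=ctrl.camera_model(n);print(n,m["K"],m["pose"])
for q in("bay","cassette_new","hatch","wing","tray","jar","bottle","tin"):
    for cam in("scene","side"):
        print(q,cam,[(np.round(d["rect"]),round(d["confidence"],2)) for d in ctrl.look_for(q,cam)[:3]])
print(ctrl.get_clock(),ctrl.nose_length)
E
```

```text
pics
scene [[454.758   0.    314.514]
 [  0.    454.758 229.097]
 [  0.      0.      1.   ]] [[-0.847  0.322 -0.422  0.959]
 [ 0.531  0.502 -0.683  0.637]
 [-0.008 -0.803 -0.596  0.736]
 [ 0.     0.     0.     1.   ]]
side [[614.091   0.    311.216]
 [  0.    614.091 252.635]
 [  0.      0.      1.   ]] [[ 0.776 -0.463  0.428 -0.031]
 [-0.63  -0.556  0.542 -0.766]
 [-0.013 -0.69  -0.724  1.057]
 [ 0.     0.     0.     1.   ]]
wrist [[371.648   0.    322.704]
 [  0.    371.648 237.35 ]
 [  0.      0.      1.   ]] [[ 1.     0.    -0.002  0.626]
 [-0.    -0.952 -0.307  0.079]
 [-0.002  0.307 -0.952  0.374]
 [ 0.     0.     0.     1.   ]]
bay scene [(array([336., 237., 126., 139.]), 0.84)]
bay side [(array([184., 115.,  99., 146.]), 0.92)]
cassette_new scene [(array([266., 228.,  36.,  35.]), 0.93), (array([290., 319.,  45.,  46.]), 0.72), (array([223., 189.,  19.,  30.]), 0.56)]
cassette_new side [(array([429., 346.,  43.,  51.]), 0.82), (array([332., 277.,  46.,  43.]), 0.68), (array([288., 195.,  34.,  38.]), 0.58)]
hatch scene [(array([338., 234.,  52., 112.]), 0.59)]
hatch side [(ar
[... 199 characters left out ...]
8.,  28.,  35.]), 0.32)]
tray scene [(array([242., 213., 103.,  62.]), 0.77), (array([259., 207.,  23.,  31.]), 0.32)]
tray side [(array([278., 281., 137., 108.]), 0.74)]
jar scene [(array([257., 205.,  25.,  30.]), 0.94), (array([334., 270.,  37.,  31.]), 0.58)]
jar side [(array([368., 304.,  28.,  40.]), 0.81), (array([256., 142.,  28.,  15.]), 0.29)]
bottle scene [(array([339., 228.,  25.,  46.]), 0.65)]
bottle side [(array([262., 231.,  23.,  56.]), 0.81), (array([187., 117.,  95., 145.]), 0.63)]
tin scene [(array([446., 294.,  21.,  29.]), 0.62), (array([335., 236.,  55., 107.]), 0.26)]
tin side [(array([332., 277.,  46.,  41.]), 0.7), (array([170., 235.,  23.,  27.]), 0.59)]
0.95 0.019
```

```bash
python3 - <<'E'
import cv2,numpy as np
a=cv2.imread("pics/scene.png")[150:430,170:520];b=cv2.imread("pics/side.png")[80:430,130:530]
cv2.imwrite("pics/sceneC.png",cv2.resize(a,(750,600),interpolation=cv2.INTER_CUBIC));cv2.imwrite("pics/sideC.png",cv2.resize(b,(680,595),interpolation=cv2.INTER_CUBIC))
E
```

```text
(no output)
```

View pics/sideC.png

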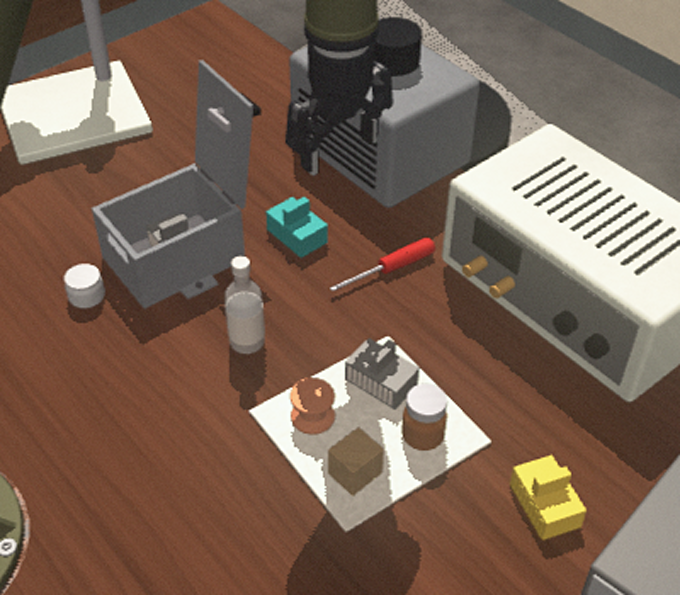

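View pics/sceneC.png

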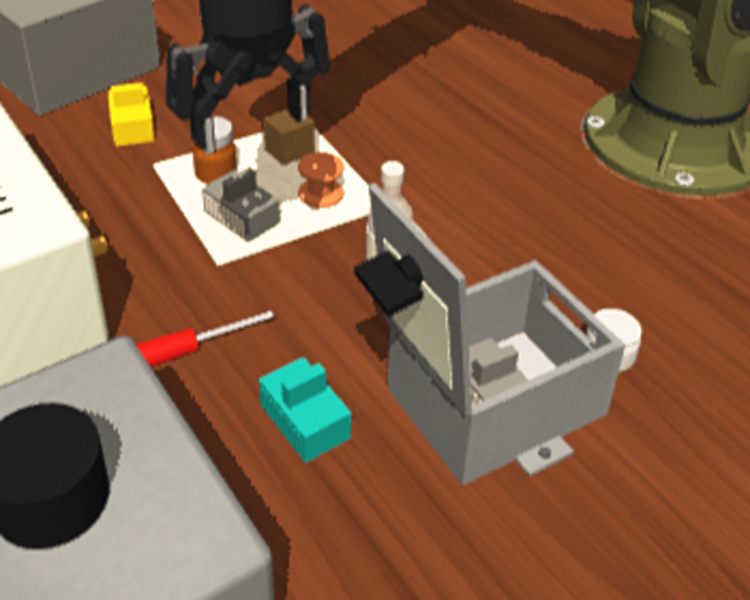

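View pics/wrist.png

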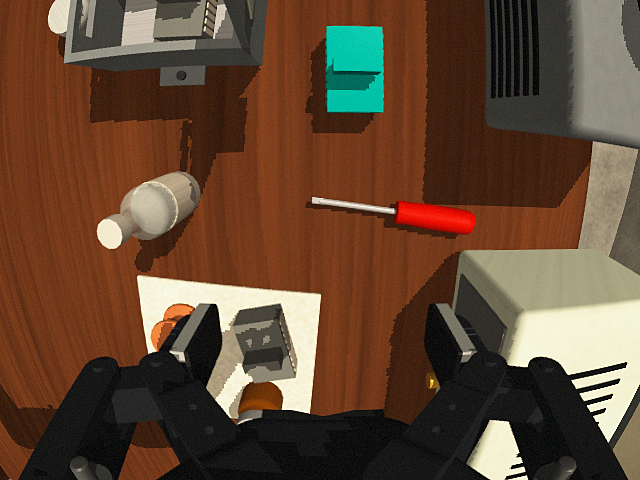

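Both views show the box left of the robot with its front toward the base, the hatch open at its far end, and the grey cassette on the tray's far corner, near side crop (382,370). The turquoise and yellow blocks are look-alikes. I'll do a rough pose fit from these points next.

```bash
cat > h.py <<'E'
import numpy as np, cv2
from workcell import ctrl
from scipy.optimize import least_squares
np.set_printoptions(precision=4,suppress=True)
def proj(m,P,fish=False):
    T=np.linalg.inv(m["pose"]);p=np.atleast_2d(P)@T[:3,:3].T+T[:3,3];K=m["K"]
    if fish:
        r=np.linalg.norm(p[:,:2],axis=1)+1e-12;s=np.arctan2(r,p[:,2])/r
        q=p[:,:2]*s[:,None]
    else: q=p[:,:2]/p[:,2:]
    return q*[K[0,0],K[1,1]]+K[:2,2]
def place(x,y,yaw,P):
    c,s=np.cos(yaw),np.sin(yaw);P=np.atleast_2d(P)
    return np.c_[x+c*P[:,0]-s*P[:,1],y+s*P[:,0]+c*P[:,1],P[:,2]]
def down(yaw):
    """tool pointing down; fingers close along the direction yaw+90deg; camera on the -x side of direction yaw"""
    c,s=np.cos(yaw),np.sin(yaw)
    x=np.array([c,s,0]);z=np.array([0,0,-1.]);return np.c_[x,np.cross(z,x),z]
def shot(name):
    m=ctrl.camera_model("wrist");a=ctrl.capture("wrist");cv2.imwrite(f"pics/{name}.png",a)
    np.savez(f"pics/{name}.npz",K=m["K"],pose=m["pose"]);return m,a
E
python3 - <<'E'
from h import *
sd,sc=ctrl.camera_model("side"),ctrl.camera_model("scene")
S=lambda u,v:(130+u*400/680,80+v*350/595); C=lambda u,v:(170+u*350/750,150+v*280/600)
Z=.095
obs=[(sd,S(94,207),(-.083,.063,Z)),(sd,S(140,263),(-.083,-.063,Z)),(sd,S(148,305),(-.083,-.063,0)),(sd,S(243,210),(.083,-.063,Z)),
(sc,C(622,347),(-.083,.063,Z)),(sc,C(612,412),(-.083,.063,0)),(sc,C(535,263),(-.083,-.063,Z)),(sc,C(464,481),(.083,.063,0))]
f=lambda q:np.concatenate([(proj(m,place(*q,P))[0]-uv) for m,uv,P in obs])
r=least_squares(f,[.6,.25,0],loss="soft_l1");print("bay",r.x,f(r.x).reshape(-1,2).tolist())
x,y,w=r.x
# hatch angle from free edge
def hp(a,yy):return place(x,y,w,[(.083-.166*np.cos(a)+.006*np.sin(a)*1, yy, .095+.166*np.sin(a)+.006*np.cos(a))])
g=lambda a:np.concatenate([proj(sc,hp(a[0],-.063))[0]-C(371,186),proj(sc,hp(a[0],.063))[0]-C(465,278),proj(sd,hp(a[0],.063))[0]-S(200,62),proj(sd,hp(a[0],-.063))[0]-S(252,96)])
ra=least_squares(g,[1.7]);print("hatch",ra.x,g(ra.x))
# cassettes: rib centre top guess, triangulate
def tri(a,b):
    return least_squares(lambda P:np.r_[proj(sd,P)[0]-a,proj(sc,P)[0]-b],[.6,.0,.06])
t=tri(S(379,350),C(239,183));print("new rib top",t.x,t.fun)
t=tri(S(174,223),C(494,354));print("old rib top",t.x,t.fun)
print(ctrl.get_tcp_rot())
c=ctrl.camera_model("wrist");R=ctrl.get_tcp_rot();print("cam in tool",R.T@(c["pose"][:3,3]-ctrl.get_eef_pos()))
for yaw in(0,np.pi,np.pi/2,-np.pi/2):print(yaw,ctrl.solve_ik([.6,.25,.2],down(w+yaw)))
E
```

```text
bay [ 0.4893  0.2049 -0.0524] [[-1.2216734465862373, 0.8683937029841218], [-1.725022157506345, -2.0551591463548675], [-1.1229559842524282, 2.0630705026192686], [-0.5616842215767406, -0.59274644999374], [0.2031744274020184, -1.180280353234025], [-3.7530608159448207, 1.1794312402358855], [-2.054376595580493, -0.7946047547494004], [-1.5468912458748036, 3.5857295498094572]]
hatch [1.6823] [-0.6594  0.4181 -0.6822  1.469  -1.0651 -1.0649 -0.9138  5.2738]
new rib top [ 0.5632 -0.1548  0.0633] [ 0.2767 -0.0527  0.32    0.0437]
old rib top [0.4944 0.2018 0.0676] [-0.404  -0.0313 -0.3299  0.0287]
[[ 0.  1. -0.]
 [ 1. -0.  0.]
 [ 0. -0. -1.]]
cam in tool [ 0.079   0.0009 -0.1242]
0 [-0.5245  0.5855  0.1576  1.5047 -0.0996  1.0592 -1.9671]
3.141592653589793 [-0.0817  0.6365 -0.6192  1.498   0.3908  1.1326  0.7432]
1.5707963267948966 [-0.2924  0.5863 -0.2394  1.5012  0.1499  1.0721 -0.6175]
-1.5707963267948966 [ 0.0974  0.7481 -1.0105  1.4956  0.65    1.2604  2.0956]
```

```bash
python3 - <<'E'
from h import *
# tray views
R=down(np.pi/2)
ctrl.reach([.56,-.19,.27],R);m,a=shot("t1")
ctrl.reach([.61,-.19,.27],R);m2,a2=shot("t2")
def crop(m,a,c,h=.0):
    u,v=proj(m,c,True)[0];print(u,v);u=int(np.clip(u-100,0,440));v=int(np.clip(v-100,0,280));print("crop",u,v);return cv2.resize(a[v:v+200,u:u+200],(400,400),interpolation=cv2.INTER_CUBIC)
i1=[crop(m,a,[.563,-.155,.05]),crop(m2,a2,[.563,-.155,.05])]
cv2.imwrite("pics/tm.png",np.hstack(i1))
R=down(-.0524+np.pi)
for k,(p) in enumerate([[.52,.18,.33],[.52,.24,.33]]):
    try: ctrl.reach(p,R);m,a=shot(f"b{k}");print(proj(m,[.49,.205,.09],True))
    except ctrl.Unreachable as e: print(p,e)
b=np.hstack([cv2.imread(f"pics/b{k}.png")[:,:,:][:, 120:520] for k in(0,1)]);print(b.shape);cv2.imwrite("pics/bm.png",b)
print(ctrl.get_clock())
E
```

```text
324.5974123754156 170.47109932817722
crop 224 70
270.13105364683884 172.59729306623083
crop 170 72
[[347.8767 168.1741]]
[[284.4886 172.4781]]
(480, 800, 3)
4.075
```

View pics/tm.png

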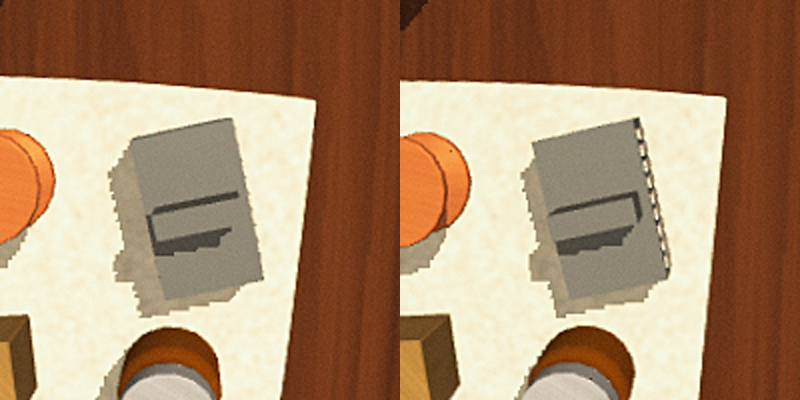

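View pics/bm.png

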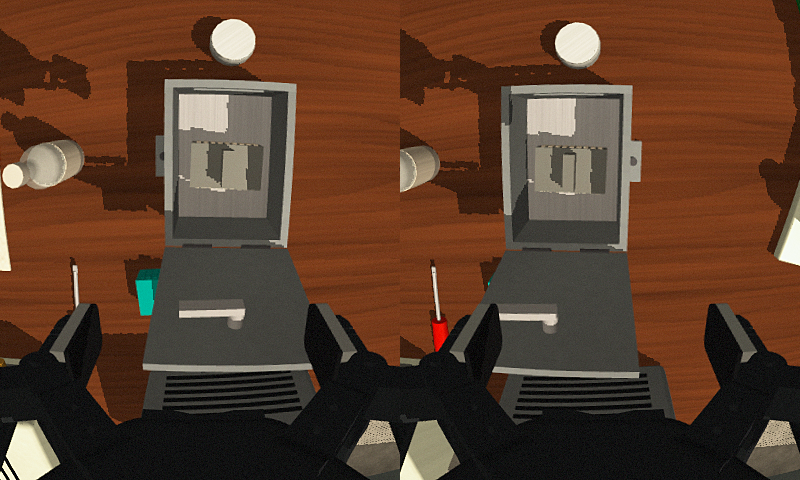

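Tray pair: the block's top corners are clear, at crop (130,142), (232,119) and (262,280). Box pair: the box rim runs from (165,80) to (290,246), with the old cassette mid-box, its block from (190,143) to (262,190). The hatch leans back, its tongue side facing the box.

```bash
python3 - <<'E'
from h import *
L=lambda n:dict(np.load(f"pics/{n}.npz"))
def fit(obs,q0,z=None):
    def f(q):
        out=[]
        for m,uv,P in obs:
            P=np.array(P,float).copy(); P[2]+=q[3]
            out.append(proj(m,place(*q[:3],P),True)[0]-uv)
        return np.concatenate(out)
    r=least_squares(f,q0,loss="soft_l1");print(r.x);print(f(r.x).reshape(-1,2).round(1).tolist());return r.x
t1,t2,b0,b1=map(L,("t1","t2","b0","b1"))
cs=[(-.025,.04,0),(.025,.04,0),(.025,-.04,0),(-.025,-.04,0)]
o=[(t1,(224+u/2,70+v/2),c) for (u,v),c in zip([(130,142),(232,119),(262,280),(164,300)],cs)]
o+=[(t2,(170+(u-400)/2,72+v/2),c) for (u,v),c in zip([(532,141),(638,118),(668,278),(562,300)],cs)]
print("new block top");fit(o,[.56,-.15,.2,.042])
rb=[(-.02,.006,0),(.02,.006,0),(.02,-.006,0),(-.02,-.006,0)]
o=[(t2,(170+(u-400)/2,72+v/2),c) for (u,v),c in zip([(553,217),(635,200),(640,221),(557,242)],rb)]+[(t1,(224+u/2,70+v/2),rb[k]) for (u,v),k in (((152,217),0),((158,241),3))]
print("new rib top");fit(o,[.56,-.15,.2,.068])
bc=[(-.083,-.063,0),(-.083,.063,0),(.083,-.063,0),(.083,.063,0)]
o=[(b0,(120+u,v),c) for (u,v),c in zip([(165,80),(297,86),(161,246),(290,246)],bc)]
o+=[(b1,(u-280,v),c) for (u,v),c in zip([(502,87),(632,87),(505,248),(630,249)],bc)]
print("bay");q=fit(o,[.49,.2,-.05,.095])
cc=[(-.025,-.04,0),(-.025,.04,0),(.025,-.04,0),(.025,.04,0)]
o=[(b0,(120+u,v),c) for (u,v),c in zip([(190,143),(263,147),(191,188),(262,191)],cc)]
o+=[(b1,(u-280,v),c) for (u,v),c in zip([(536,147),(607,147),(535,192),(606,192)],cc)]
print("old block");p=fit(o,[.49,.2,-.05,.042])
R=place(0,0,-q[2],[p[0]-q[0],p[1]-q[1],0]);print("old in lane",R)
a=L("b0");im=cv2.imread("pics/b0.png");im2=cv2.imread("pics/b1.png")
cv2.imwrite("pics/bz.png",np.hstack([cv2.resize(i[70:270,x:x+200],(400,400),interpolation=cv2.INTER_CUBIC) for i,x in((im,260),(im2,200))]))
E
```

```text
new block top
[ 0.5612 -0.161   0.1956  0.04  ]
[[-0.4, -1.1], [0.5, 0.1], [0.5, 0.2], [-0.3, -0.4], [0.1, 0.3], [-2.4, 0.4], [-0.4, 0.9], [3.7, -0.6]]
new rib top
[ 0.561  -0.1637  0.2116  0.0522]
[[-0.4, 0.1], [-0.3, -0.8], [0.1, 1.2], [0.7, -0.2], [0.0, -0.2], [-0.1, 0.1]]
bay
[ 0.4871  0.2066 -0.0705  0.0932]
[[0.2, -0.1], [-0.9, -1.6], [4.8, -0.6], [-3.2, 0.9], [0.1, -0.0], [0.5, -1.0], [2.0, 0.8], [-2.9, 2.2]]
old block
[ 0.4939  0.2068 -0.0733  0.0435]
[[1.0, 0.2], [0.5, -1.8], [-0.5, -0.3], [-0.5, -1.7], [-1.2, 0.8], [0.1, 1.3], [0.4, -0.2], [0.0, 0.8]]
old in lane [[0.0068 0.0007 0.    ]]
```

View pics/bz.png

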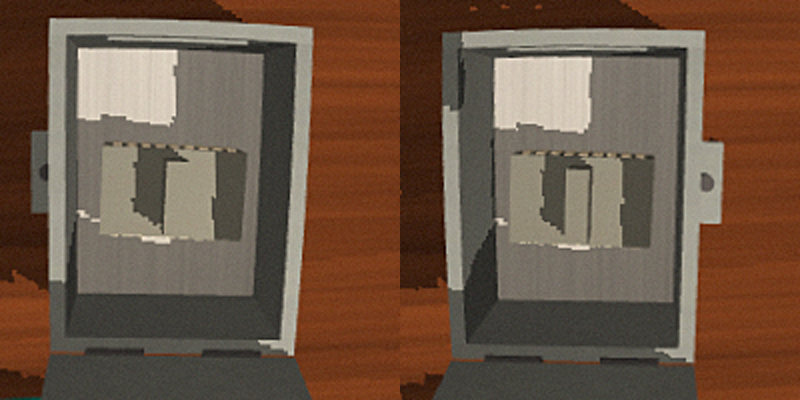

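```bash
python3 - <<'E'
from h import *
L=lambda n:dict(np.load(f"pics/{n}.npz"))
def fit(obs,q0):
    f=lambda q:np.concatenate([proj(m,place(*q[:3],np.array(P)+[0,0,q[3] if len(q)>3 else 0]),True)[0]-uv for m,uv,P in obs])
    r=least_squares(f,q0,loss="soft_l1");print(r.x,f(r.x).reshape(-1,2).round(1).tolist());return r.x
t1,t2,b0,b1=map(L,("t1","t2","b0","b1"))
sq=lambda a,b,z:[(-a,b,z),(a,b,z),(a,-b,z),(-a,-b,z)]
T1=lambda P,C:[(t1,(224+u/2,70+v/2),c) for (u,v),c in zip(P,C)]
T2=lambda P,C:[(t2,(170+(u-400)/2,72+v/2),c) for (u,v),c in zip(P,C)]
B0=lambda P,C:[(b0,(260+u/2,70+v/2),c) for (u,v),c in zip(P,C)]
B1=lambda P,C:[(b1,(200+(u-400)/2,70+v/2),c) for (u,v),c in zip(P,C)]
k=sq(.025,.04,.042);r=sq(.02,.006,.068)
o=T1([(130,142),(232,119),(262,280)],k)+T2([(532,141),(638,118),(668,278),(556,303)],k)+T2([(553,217),(635,200),(640,221),(557,242)],r)
print("new");fit(o,[.56,-.16,.2]);fit(o,[.56,-.16,.2,0])
# bay order: front+y, rear+y, rear-y, front-y
rim=sq(.083,.063,.095);fl=sq(.075,.055,.006)
o=B0([(313,29),(290,355),(47,352),(50,19)],rim)+B1([(705,31),(693,361),(450,358),(443,32)],rim)+B0([(263,55),(253,296),(77,295),(77,48)],fl)+B1([(671,58),(671,302),(498,298),(494,55)],fl)
print("bay");q=fit(o,[.49,.2,-.05]);fit(o,[.49,.2,-.05,0])
o=B0([(246,152),(240,241),(99,234),(101,146)],k)+B1([(654,157),(651,248),(510,243),(512,152)],k)+B0([(216,161),(212,240),(163,235),(165,161)][2:],r[2:])+B1([(589,168),(590,246),(566,246),(566,168)],r)
print("old");p=fit(o,[.49,.2,-.05]);fit(o,[.49,.2,-.05,0])
print("old in lane",place(0,0,-q[2],[p[0]-q[0],p[1]-q[1],0]),p[2]-q[2])
E
```

```text
new
[ 0.5621 -0.161   0.2001] [[0.2, -1.0], [1.4, -0.1], [1.8, 0.4], [0.4, 0.5], [-1.8, 0.3], [0.6, 1.2], [7.4, -1.5], [-2.8, -0.3], [-0.6, -1.2], [-0.3, 1.4], [-1.7, 0.0]]
[ 0.5617 -0.1617  0.1998 -0.0053] [[0.2, -0.5], [0.6, 0.5], [0.8, -0.1], [1.2, 0.8], [-1.8, 0.9], [0.3, 0.6], [7.9, -2.3], [-2.1, -0.5], [-0.6, -1.2], [-0.2, 1.2], [-1.0, -0.4]]
bay
[ 0.4867  0.2059 -0.075 ] [[-0.4, -0.3], [1.1, -0.1], [1.0, -0.6], [-0.4, -0.4], [-0.3, 0.3], [-0.4, 1.2], [0.5, -0.2], [-0.3, 0.2], [-0.1, -0.5], [-1.0, -0.2], [-0.6, -1.4], [0.4, -0.1], [3.9, 0.2], [0.2, 0.1], [-0.5, 0.4], [0.1, 1.4]]
[ 0.4867  0.2059 -0.075   0.0002] [[-0.3, -0.4], [1.1, -0.0], [1.0, -0.6], [-0.4, -0.4], [-0.3, 0.3], [-0.4, 1.2], [0.5, -0.1], [-0.4, 0.2], [-0.1, -0.5], [-0.9, -0.1], [-0.6, -1.4], [0.4, -0.1], [3.9, 0.2], [0.2, 0.2], [-0.5, 0.5], [0.1, 1.4]]
old
[ 0.4942  0.2065 -0.0906] [[0.4, 0.0], [0.6, -0.5], [0.4, 0.2], [0.7, -0.2], [0.1, 0.7], [-0.2, -0.6], [-0.0, -0.3], [-0.8, 1.4], [-0.0, 0.5], [0.7, -0.3], [-0.1, 0.7], [-1.5, -0.6], [-0.7, -1.0], [-0.1, 0.4]]
[ 0.4944  0.2064 -0.0904 -0.0014] [[0.1, 0.1], [0.4, -0.6], [0.4, 0.1], [0.7, -0.1], [0.1, 0.7], [-0.2, -0.7], [0.2, -0.3], [-0.6, 1.5], [-0.1, 0.4], [0.6, -0.2], [0.0, 0.7], [-1.4, -0.7], [-0.6, -1.1], [0.0, 0.4]]
old in lane [[0.0074 0.0012 0.    ]] -0.015545926824730896
```

```bash
cat >> h.py <<'E'
BAY=(.4867,.2059,-.075)
lane=lambda x,y,z:place(*BAY,[x,y,z])[0]
E
python3 - <<'E'
from h import *
R=down(-.09+np.pi);Rb=down(BAY[2]+np.pi)
ctrl.grip(.045,30)
p=place(.4942,.2065,-.0906,[-.006,0,0])[0];print(p)
ctrl.reach([p[0],p[1],.16],R)
print("guard",ctrl.move_l([p[0],p[1],.066],max_speed=.1,guard=10),ctrl.get_eef_pos())
ctrl.grip(.0,30);print("open",ctrl.get_opening(),ctrl.get_finger_force())
f0=ctrl.get_ft_force()
e=lane(-.053-.006,.0012,.066)
print("guard",ctrl.move_l(e,rot=Rb,max_speed=.06,guard=9));e=ctrl.get_eef_pos()
print("tcp lane",place(0,0,-BAY[2],e-np.array([BAY[0],BAY[1],0])),ctrl.get_ft_force()-f0)
ctrl.grip(.045);ctrl.dwell(.2)
ctrl.move_l([e[0],e[1],.2],max_speed=.2)
q=lane(.03,-.03,.33);ctrl.reach(q,Rb);m,a=shot("o1");u=proj(m,lane(0,0,.05),True)[0];print(u)
u=int(u[0])-100;v=60;print(u,v)
cv2.imwrite("pics/o1z.png",cv2.resize(a[v:v+200,u:u+200],(600,600),interpolation=cv2.INTER_CUBIC));print(ctrl.get_clock())
E
```

```text
[0.4882 0.207  0.    ]
guard False [0.4886 0.2073 0.0665]
open 0.011314466646978789 36.08053207397461
guard False
tcp lane [[-0.0589  0.0024  0.0667]] [3.4125 0.4326 3.9924]
[350.1888 166.9021]
250 60
10.1
```

View pics/o1z.png

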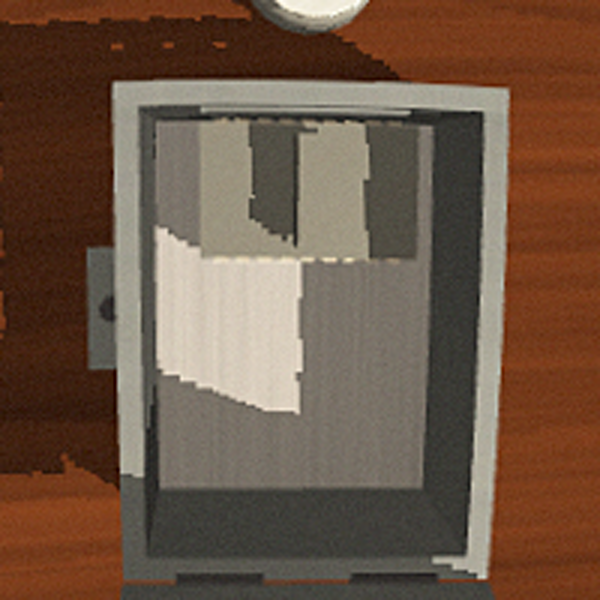

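The old cassette's top face sits flush under the front wall, front edge around crop (200–417,122). Next I'll check it numerically, then pick the new one.

```bash
python3 - <<'E'
from h import *
m=dict(np.load("pics/o1.npz"));k=[(-.025,-.04,.042),(-.025,.04,.042),(.025,.04,.042),(.025,-.04,.042)]
uv=np.array([(200,122),(417,122),(417,260),(202,258)])/3+[250,60]
r=least_squares(lambda q:(proj(m,place(*q,k),True)-uv).ravel(),[.45,.2,-.07])
l=place(0,0,-BAY[2],[r.x[0]-BAY[0],r.x[1]-BAY[1],0])[0];print("old lane",l,r.x[2]-BAY[2],r.fun.round(1))
assert -.056<l[0]<-.042
N=(.562,-.161);R=down(.2+np.pi)
J=ctrl.get_joint_positions()
ctrl.reach([.46,.05,.3],down(BAY[2]+np.pi))
ctrl.reach([*N,.15],R);ctrl.grip(.04,40)
print("guard",ctrl.move_l([*N,.066],max_speed=.1,guard=10),ctrl.get_eef_pos())
ctrl.grip(0,40);print(ctrl.get_opening(),ctrl.get_finger_force())
ctrl.move_l([*N,.12],max_speed=.1);m,a=shot("g");print(ctrl.get_opening(),ctrl.get_joint_positions(),ctrl.get_clock())
cv2.imwrite("pics/gz.png",a)
E
```

```text
old lane [-0.0478  0.0035  0.    ] 0.012951194122426783 [-0.4  0.1  0.5  0.6  0.3 -0.7 -0.4 -0. ]
guard False [ 0.5624 -0.161   0.0665]
0.011119199755683838 43.02052080631256
0.010559278320880364 [ 0.5888  0.6231 -0.5627  1.7768  0.4212  0.8655  1.603 ] 14.1
```

View pics/gz.png

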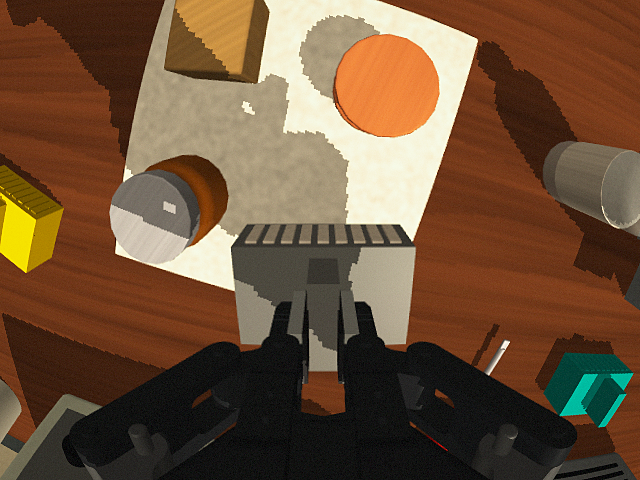

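The new cassette is held squarely by its rib, with its front top edge at about (234,247) to (415,247). Now I'll place it.

```bash
python3 - <<'E'
from h import *
m=dict(np.load("pics/g.npz"));P=ctrl.get_eef_pos();R=ctrl.get_tcp_rot()
k=[(-.025,-.04,P[2]-.0245),(-.025,.04,P[2]-.0245)]   # block top front edge
s=least_squares(lambda q:(proj(m,place(*q,k),True)-[(415,247),(234,247)]).ravel(),[P[0],P[1],.2])
s2=least_squares(lambda q:(proj(m,place(*q,k),True)-[(234,247),(415,247)]).ravel(),[P[0],P[1],.2])
s=min((s,s2),key=lambda r:r.cost)
d=R.T@(np.r_[s.x[:2],P[2]]-P);print(s.x,s.fun.round(1),"cassette centre in tool",d)
d=np.clip(d[:2],-.01,.01)
Rb=down(BAY[2]+np.pi);off=Rb[:,:2]@d
t=lane(.013,.001,0)-off;t[2]=0;print(t)
up=lambda p,z:[p[0],p[1],z]
ctrl.move_l(up(P,.29),max_speed=.25)
ctrl.reach([.46,.03,.31],Rb)
ctrl.reach(up(t,.24),Rb)
print("g1",ctrl.move_l(up(t,.085),max_speed=.12,guard=10))
print("g2",ctrl.move_l(up(t,.066),max_speed=.03,guard=8),ctrl.get_eef_pos(),ctrl.get_opening())
ctrl.grip(.04);ctrl.dwell(.2)
ctrl.move_l(up(t,.2),max_speed=.2)
ctrl.reach(lane(.03,-.03,.33),Rb);m,a=shot("n1");u=int(proj(m,lane(0,0,.05),True)[0][0])-100;print(u)
cv2.imwrite("pics/n1z.png",cv2.resize(a[60:260,u:u+200],(600,600),interpolation=cv2.INTER_CUBIC));print(ctrl.get_clock())
E
```

```text
[ 0.5119 -0.1703 -2.9426] [ 1.7  0.1 -1.7  0.1] cassette centre in tool [0.0503 0.0008 0.0001]
[0.5097 0.2044 0.    ]
g1 False
g2 True [0.5094 0.2042 0.0666] 0.011328446827839973
250
20.7
```

View pics/n1z.png

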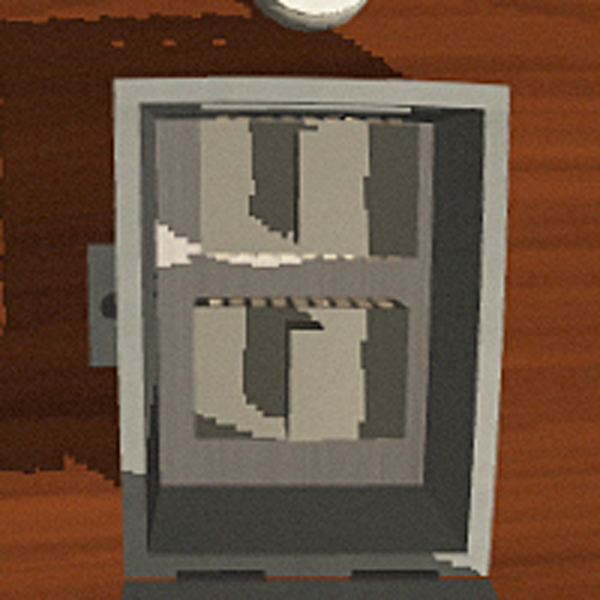

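Both cassettes stand in the box: the old one at the front wall, the new one behind it with a gap (crop y 300–440). Before closing, I'll check the grey unit behind the hatch, the new cassette's pose, and the reach for the hatch arc.

```bash
python3 - <<'E'
from h import *
m=dict(np.load("pics/n1.npz"));k=[(-.025,-.04,.042),(-.025,.04,.042),(.025,.04,.042),(.025,-.04,.042)]
uv=np.array([(194,307),(408,307),(407,440),(194,438)])/3+[250,60]
r=least_squares(lambda q:(proj(m,place(*q,k),True)-uv).ravel(),[.5,.2,-.07])
print("new lane",place(0,0,-BAY[2],[r.x[0]-BAY[0],r.x[1]-BAY[1],0])[0],r.x[2]-BAY[2],r.fun.round(1))
sd=ctrl.camera_model("side")
S=lambda u,v:(130+u*400/680,80+v*350/595)
for uv in((387,203),(303,163)):
    g=least_squares(lambda q:proj(sd,[q[0],q[1],0])[0]-S(*uv),[.7,.2]).x;print("unit foot",g)
for uv,g0 in(((382,110),None),((292,58),None)):
    for z in(.1,.15,.2):print(z,least_squares(lambda q:proj(sd,[q[0],q[1],z])[0]-S(*uv),[.7,.2]).x)
# hatch free edge angle from b0,b1: outer/inner edge px
b0,b1=[dict(np.load(f"pics/b{i}.npz")) for i in(0,1)]
def hp(a,y,t):return lane(.083-.166*np.cos(a)+t*np.sin(a),y,.095+.166*np.sin(a)+t*np.cos(a))
g=lambda a:np.r_[[proj(b,hp(a[0],y,0),True)[0]-uv for b,y,uv in((b0,-.063,(264,365)),(b0,.063,(432,364)),(b1,.063,(358,373)))]].ravel()
s=least_squares(g,[1.7]);print("hatch",s.x,s.fun.round(1))
for yaw in(np.pi,np.pi/2,0,-np.pi/2):
  for p in((.17,-.045,.24),(.083,-.045,.25),(0,-.045,.2),(-.04,-.045,.12)):
    print(round(yaw,2),p,ctrl.solve_ik(lane(*p),down(BAY[2]+yaw)))
E
```

```text
new lane [0.0219 0.001  0.    ] 0.004413351441254626 [-0.   0.   0.3  0.3 -0.7 -0.6  0.4  0.2]
unit foot [0.8059 0.0961]
unit foot [0.7678 0.2527]
0.1 [0.8635 0.1775]
0.15 [0.8167 0.1282]
0.2 [0.77   0.0789]
0.1 [0.8456 0.3747]
0.15 [0.7997 0.3151]
0.2 [0.7539 0.2555]
hatch [1.7422] [-1.5  1.9 17.2  1.7  0.2  2.5]
3.14 (0.17, -0.045, 0.24) [ 0.1048  0.6462 -0.6802  1.3811  0.4096  1.2564  0.8937]
3.14 (0.083, -0.045, 0.25) [ 0.1309  0.51   -0.7044  1.6015  0.3519  1.1608  0.8432]
3.14 (0, -0.045, 0.2) [ 0.1195  0.4424 -0.7081  1.8712  0.3482  0.9544  0.7499]
3.14 (-0.04, -0.045, 0.12) [ 0.0381  0.4957 -0.6406  2.0615  0.4449  0.7215  0.6096]
1.57 (0.17, -0.045, 0.24) [-0.0903  0.5908 -0.3041  1.3841  0.1804  1.1938 -0.4873]
1.57 (0.083, -0.045, 0.25) [-0.093   0.4552 -0.3334  1.6045  0.1614  1.1091 -0.542 ]
1.57 (0, -0.045, 0.2) [-0.1188  0.3904 -0.3525  1.8741  0.1678  0.9058 -0.6258]
1.57 (-0.04, -0.045, 0.12) [-0.1772  0.4497 -0.3227  2.0641  0.2266  0.6607 -0.7248]
0 (0.17, -0.045, 0.24) [-0.7852  0.8271  1.1507  1.3946 -0.7515  1.393  -1.2797]
0 (0.083, -0.045, 0.25) [-0.9312  0.6864  1.1516  1.6153 -0.6501  1.2744 -1.3103]
0 (0, -0.045, 0.2) [-1.0658  0.6256  1.1523  1.8851 -0.6545  1.0736 -1.2919]
0 (-0.04, -0.045, 0.12) [-1.0937  0.7227  1.1511  2.0746 -0.8536  0.9297 -1.1043]
-1.57 (0.17, -0.045, 0.24) [ 0.2586  0.7529 -1.0496  1.3789  0.6492  1.3745  2.2741]
-1.57 (0.083, -0.045, 0.25) [ 0.3165  0.6241 -1.0845  1.5993  0.5715  1.2701  2.2015]
-1.57 (0, -0.045, 0.2) [ 0.3276  0.556  -1.0813  1.8691  0.5625  1.0624  2.0858]
-1.57 (-0.04, -0.045, 0.12) [ 0.2456  0.5999 -0.9931  2.0592  0.6806  0.8505  1.9194]
```

The new cassette stands at lane x = +22 mm, which is fine. Now I'll push the hatch shut along its arc, offset to -y so the fingers miss the wing.

```bash
python3 - <<'E'
from h import *
Rb=down(BAY[2]+np.pi);r=.145;y=-.050
def tcp(a):return lane(.083-r*np.cos(a)+.006*np.sin(a)+.011,y,.095+r*np.sin(a)+.006*np.cos(a)+.019)
ctrl.grip(0,40)
ctrl.reach(lane(.06,-.04,.36),Rb)
ctrl.move_l(lane(.18,y,.36),max_speed=.25)
ctrl.move_l(lane(.18,y,tcp(1.75)[2]),max_speed=.2,guard=12)
for a in [1.75,1.6,1.45,1.3,1.15,1.,.85,.7,.55,.4,.28,.18,.1,.04,0,-.03]:
    g=ctrl.move_l(tcp(a),max_speed=.1,guard=20 if a>.01 else 12)
    if g or a in(1.6,.7,.1):print(a,g,ctrl.get_ft_force(),ctrl.get_eef_pos()-tcp(a))
    if g and a>.05:break
print(tcp(0),ctrl.get_eef_pos(),ctrl.get_clock())
E
```

```text
1.6 False [0.4123 0.1334 0.6785] [ 0.0002 -0.      0.0001]
0.7 False [-0.7503 -0.4791 -0.3785] [ 0.0002 -0.      0.0001]
0.1 False [0.8815 0.0974 0.4678] [-0.     -0.      0.0001]
[0.4321 0.1599 0.12  ] [0.4328 0.1604 0.12  ] 28.3917
```

```bash
python3 - <<'E'
from h import *
print(ctrl.get_ft_force(),ctrl.get_eef_pos(),ctrl.get_opening())
p=ctrl.get_eef_pos()
ctrl.move_l([p[0],p[1],.25],max_speed=.25)
ctrl.reach(lane(.06,0,.33),down(BAY[2]+np.pi));m,a=shot("h1");u=proj(m,lane(-.04,0,.12),True)[0];print(u)
s=ctrl.capture("side")[130:270,170:350]
u0=int(u[0])-100
cv2.imwrite("pics/h1z.png",np.hstack([cv2.resize(a[50:250,u0:u0+200],(450,450),interpolation=cv2.INTER_CUBIC),cv2.resize(s,(350,450))]));print(u0,ctrl.get_clock())
E
```

```text
[-13.1873  -7.6451  63.4911] [0.4328 0.1604 0.12  ] 0.00027110856631245553
[322.8354  98.8582]
222 29.8083
```

View pics/h1z.png

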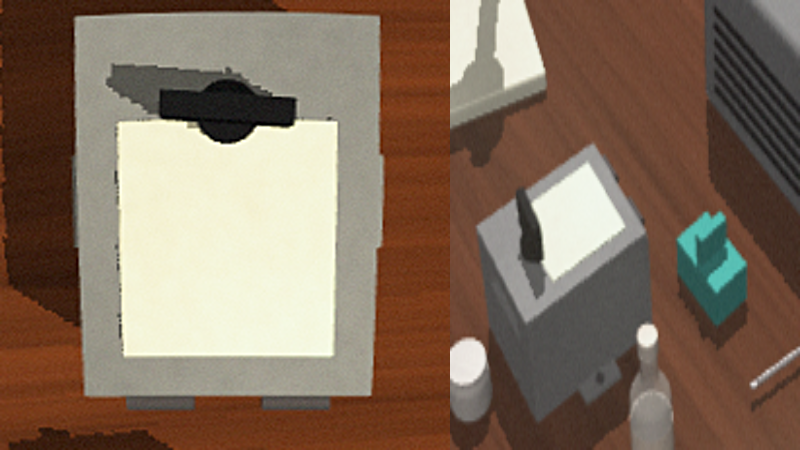

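The hatch is shut flat and the wing lies nearly across, at about 0.06 rad (crop ends (160,104) and (296,112)). Next is the quarter turn.

```bash
python3 - <<'E'
from h import *
w=BAY[2]-np.pi/2;a0=.06;p=lane(-.040,0,.138);up=p+[0,0,.09]
print(ctrl.solve_ik(p,down(w-a0)),ctrl.solve_ik(p,down(w-1.62)))
ctrl.reach(up,down(w-a0));ctrl.grip(.04,50)
print("g",ctrl.move_l(p,max_speed=.1,guard=8))
ctrl.grip(0,50);print(ctrl.get_opening(),ctrl.get_finger_force(),ctrl.get_joint_positions())
for a in np.linspace(.06,1.62,11)[1:]:
    ctrl.move_l(p,rot=down(w-a))
print(ctrl.get_ft_torque(),ctrl.get_ft_force(),ctrl.get_opening(),ctrl.get_joint_positions())
ctrl.dwell(.2);ctrl.grip(.04);ctrl.move_l(up+[0,0,.05],max_speed=.2)
R=down(BAY[2]+np.pi)
ctrl.reach(lane(.06,0,.33),R);m,a=shot("k1");print(ctrl.get_clock())
s=ctrl.capture("scene")[200:400,300:500]
cv2.imwrite("pics/k1z.png",np.hstack([cv2.resize(a[50:250,222:422],(450,450),interpolation=cv2.INTER_CUBIC),cv2.resize(s,(350,350)) if 0 else cv2.resize(s,(350,450))]))
E
```

```text
[ 0.1795  0.6131 -1.0357  1.9886  0.6671  0.9272  1.8011] [-0.0217  0.5013 -0.6799  1.9908  0.436   0.7971  0.4934]
g False
0.008642107857767473 50.94928443431854 [ 0.1784  0.6108 -1.0342  1.9888  0.664   0.9268  1.8031]
[-0.6546  0.5579 -0.0365] [-2.6498 -2.3786  9.3044] 0.009105478835542505 [-0.0811  0.4814 -0.5871  1.9913  0.3766  0.777   0.5605]
37.8667
```

View pics/k1z.png

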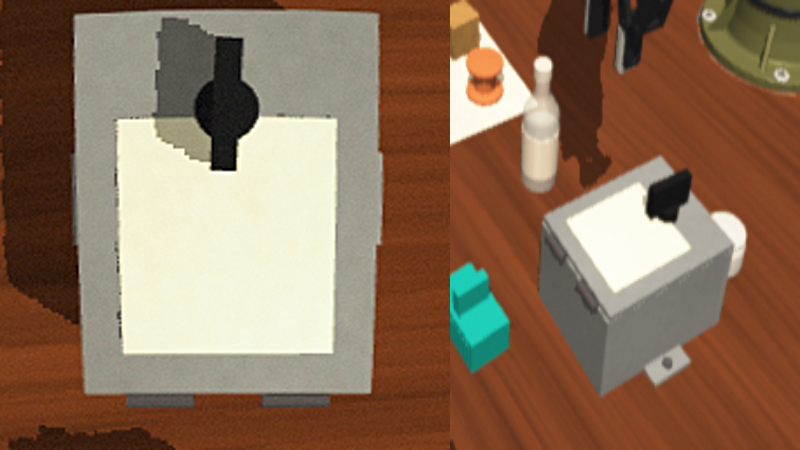

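The wing lies along the hatch at about 1.6 rad (crop (231,38) to (224,170)), the hatch is flat, and the gripper is clear. I'm handing the job in.

```bash
python3 -c "
from workcell import ctrl
print(ctrl.job_done(),ctrl.get_clock())"
```

```text
the job is handed in; nothing more can be done
the job is handed in; nothing more can be done
```

I handed the job in at about 38 s: both cassettes were in place before the hatch closed (old one at the front wall, new one behind it), the hatch looks shut and the wing knob is at about 1.6 rad by camera; no verdict came back.

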